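# Take the filter column out of its sprung bay

## Task

Take the blue filter column out of its bay: it is longer than the opening, so grip it through the opening, slide it back under the rear cover until you feel it meet the sprung buffer and press that back well past half-way (at least 12 mm), then tilt the head end up through the opening and draw the column out slantwise, head first. Do not force it against the bay, and leave the other things on the bench alone. Finish while still holding the column still in the gripper, the whole of it at least 6 cm above the bay's covers and touching nothing else.

Things in the scene. Friction and masses are not known exactly. Their poses are not given: they have to be found in the camera images.
- bay: White column bay fixed to the bench, a tray 300 (x) x 170 (y) x 60 mm. Origin: on the bench under the centre of its top opening; +x runs along the column from the sprung rear end to the front, z up. The opening spans x -67 to +68 and y -79 to +79 mm. Under both covers guide walls stand at y = -11 and +11 mm; front end wall inside at x = 109
- rear_edge (a point): Middle of the rear cover's edge at the opening, on its top (bay x -67, z 60 mm). The clear rear cover reaches from here back to x -185; underside at z 56, so it is 4 mm thick
- front_edge (a point): Middle of the front cover's edge at the opening, on top of the orange bezel (bay x 68, z 66 mm; bezel 6 mm wide). The clear front cover reaches from here to x 115; underside at z 56, top at 60 mm
- rear_rib (a point): Top middle of the rear rib (bay x -72 to -60, z 20 mm). The column rests on it and on the front seat (x 45 to 109, z 20). Between them and behind the rib the floor is at z 5 mm: there is room for fingertips below the column in the opening, and for its tail to dip behind the rib
- buffer (a joint): Orange sprung buffer under the rear cover: metres pushed back (towards bay -x), 0 at rest, 0.022 at most; about 2 N to start it, 6 N at 20 mm
- buffer_face (a point): Centre of the buffer's front face, which meets the column's tail; at rest at bay x -126, z 30 mm. The face is 18 wide and 44 mm high
- column_center (a point): Mid-point on the axis of the blue column, a rigid rod 200 long, 14 mm in diameter, about 90 g; x runs to its head (white band). It starts level along the bay's x, axis 27 mm above the bench, both ends under the covers, tail 8 to 28 mm short of the buffer, and slides freely. With the buffer at rest the head stays 6 mm under the front cover; pushed 20 mm it is 14 mm clear
- column_head (a point): Centre of the column's head end face (100 mm from its centre)
- column_tail (a point): Centre of the column's tail end face (100 mm from its centre)
- wash_bottle: Bystander, leave alone: white squeeze bottle with orange cap, 60 mm in diameter, 150 mm tall. Origin under its centre
- reagent_jar: Bystander, leave alone: amber jar, 64 mm in diameter, 90 mm tall. Origin under its centre
- beaker: Bystander, leave alone: glass beaker, 72 mm across, 90 mm tall. Origin under its centre
- blue_rack: Bystander, leave alone: blue pipette-tip rack, 85 x 120 x 61 mm. Origin under its centre
- green_rack: Bystander, leave alone: green pipette-tip rack, 85 x 120 x 61 mm. Origin under its centre
- tub: Bystander, leave alone: open clear tub, 100 x 250 x 45 mm, with the spare column in it. Origin under its centre
- spare_column: Bystander, leave alone: grey column with a red band, same size as the blue one, lying in the tub. Origin under its centre
Things that resemble listed ones, but are neither listed nor needed, are in the scene too. There is more than one size of the part that bears column_center; the job needs the middle-sized.

How it is judged:
On the way, in this order (a step that is already met when the one before it is completed fails the run):
1. the sprung buffer is pressed back 10 mm or more by the column (value of joint buffer above 0.01 m and contact force between column and bay above 1 N and x of column_tail in the frame of bay below -0.13 m), for 0.05 s.
2. the column slants through the opening: head above the bezel, tail still under the rear cover (z of column_head in the frame of bay above 0.066 m and x of column_tail in the frame of bay below -0.067 m and z of column_tail in the frame of bay below 0.056 m), for 0.05 s.
At the end, for the whole second after the job is handed in: the column is held still (under 30 mm/s) in the gripper, both ends more than 110 mm above the bench (50 mm above the covers), touching neither the bay nor any bystander, and no bystander has moved 30 mm (height (world z) of each of column_head, column_tail above 0.11 m and contact force between the fingers and column above 1 N and contact force between column and bay below 0.1 N and linear speed of column below 0.03 m/s and contact force between column and wash_bottle below 0.1 N and contact force between column and reagent_jar below 0.1 N and contact force between column and beaker below 0.1 N and contact force between column and blue_rack below 0.1 N and contact force between column and green_rack below 0.1 N and contact force between column and tub below 0.1 N and contact force between column and spare_column below 0.1 N and distance of each of wash_bottle, reagent_jar, beaker, blue_rack, green_rack, tub, spare_column from where it was at the start of the episode below 0.03 m); the arm keeps its last pose, push and grip.
It fails at once if the column is forced against the bay with more than 40 N (contact force between column and bay above 40 N).
It fails at once if a bystander is moved 30 mm or more (distance of any of wash_bottle, reagent_jar, beaker, blue_rack, green_rack, tub, spare_column from where it was at the start of the episode above 0.03 m).
It also fails if it takes over 38 s, if anything falls off the work surface, if the arm or the gripper's body presses on something with over 40 N, if the wrist force passes 120 N, or if a joint passes its speed limit or range.

## Robot

A 6-joint arm with a two-finger parallel gripper is mounted at the origin on the work surface. World frame = base frame: x ahead of the robot, y to its left, z up, the work surface at z = 0. Lengths are in m, angles in rad, forces in N, time in s.
With the tool pointing down it reaches from about 0.325 to 0.75 m from the base axis. Payload 7.6 kg.
Tool frame: the origin (TCP) lies at the very end of the fingers, on their centre line; the grasp point (between the pads) lies 19 mm behind it; z points along the fingers, y is the line along which they close (so a half turn about z gives the same grasp; the last joint's range is limited). The gripper opens to 85 mm and grips with 20 to 120 N. Pads are 22 mm wide; open, the fingers measure 114 mm over their backs; the gripper's body (76 mm by 85 mm) begins 54 mm behind the grasp point. The pads swing forward as they close: fully open they stand 13 mm farther back than shut.
Start: joints at [-1.322, 0.052, 1.401, -0, 1.689, -0.07], TCP at [0.165, -0.499, 0.231] pointing down, gripper open.
Joint ranges: [-2.9, 2.9], [-0.91, 2.17], [0.12, 2.37], [-1.06, 4.2], [0.26, 2.73], [-2.93, 2.93]. Speed limits (rad/s): [2.57, 2.57, 3.01, 3.14, 3.14, 3.14].

## Interface

Orientations are given as a unit quaternion [w, x, y, z].
In Python, from rig import manip, imaging gives the robot as it stands.
- The arm moves only by the tool step_arm, never from a script. Its argument "targets" is a list of rows, each a list of 3 entries, a list of its own where there are three numbers: the opening, from 0 (shut) to 1 (fully open), then the shift along the world's x, y, z in m, then the turn, a rotation vector about the world's x, y, z in degrees. In form: [[grip, [tx, ty, tz], [ax, ay, az]], ...]. A call has 1 to 12 rows; each row is the pose to reach, as a shift and turn from the pose commanded when the call began; what a row does not reach only later rows make up. A row lasts 1/12 s, in which the tool goes at most 41.7 mm and 7.16 degrees, less where a joint would pass 70% of its speed; a pose out of reach is approached as far as the arm can. A call with a gripper value outside its range is refused whole. The fingers move at their own pace and stop on an object; the grip force is fixed at half the most. Time passes only in rows, so rows that repeat a pose let the fingers close. It gives the time, the measured TCP pose, the force, the opening and the grip force at its end, in the units of the state.
- manip.observe(): the state, without advancing time (a new reading comes with each control period).
- imaging.capture(name): name is "scene" or "top"; returns a dict with "img" (480x640x3 uint8, red, green, blue), "K" (3x3 intrinsics, pixels), "T" (4x4, takes a point from camera to world coordinates). Camera axes: x right, y down, z forward; pixel columns grow to the right and rows downward; lengths in m; the calibration is good to about 2 mm. A picture is of the moment at which its call begins. There is no depth.
- manip.finish_job(): hands the job in; it is judged then, once.
The state is a dict: "t": time; "qpos": joint angles; "qvel": joint speeds; "tau": joint torques, N m; "tool_pos": TCP position; "eef_rot": TCP orientation; "wrist_force": force on the tool from outside, world axes, zero at the start; "ft_torque": the same for the moment, N m; "finger_gap": finger opening in m; "grip_force": force on a finger pad.
Only numpy, scipy, OpenCV 4.12 (cv2) and the standard library are available. Lean on these libraries where they do the work, as an engineer would, in place of code of your own. Each camera call takes 0.05 s, during which the arm holds its last target. There are 200 camera calls.

## Working session

There is one attempt and no reset: what is moved stays moved. The work goes in short steps, Python scripts to look and compute and a tool call to move; the robot and the scene stay as the last step left them, time stands still between calls to the robot, and variables do not carry over. Pictures are saved under pics/ and viewed, at most 10 in all, crops included, and the job is handed in when it is done.

Besides the shell and the picture viewer there is one more tool, called after "Request:" by a JSON object that holds its "op" and its "data", one argument or row to a line. step_arm: Moves the arm, as the interface text tells. Its arguments: {"type":"object","properties":{"targets":{"type":"array"}},"required":["targets"]}

```bash
mkdir -p pics; python3 - <<'E'
from rig import manip, imaging
import cv2,numpy as np
for n in("scene","top"):
    d=imaging.capture(n);np.savez(n+"0.npz",**d)
    cv2.imwrite(f"pics/{n}0.png",d["img"][:,:,::-1]);print(n,d["K"].round(1).tolist(),d["T"].round(3).tolist())
print(manip.observe())
E
```

```text
scene [[612.2, 0.0, 306.9], [0.0, 612.2, 242.6], [0.0, 0.0, 1.0]] [[-0.83, 0.416, -0.371, 0.994], [0.557, 0.609, -0.565, 0.712], [-0.009, -0.676, -0.737, 1.029], [0.0, 0.0, 0.0, 1.0]]
top [[531.1, 0.0, 316.5], [0.0, 531.1, 240.1], [0.0, 0.0, 1.0]] [[-0.02, -0.997, 0.074, 0.426], [-0.999, 0.022, 0.028, -0.018], [-0.029, -0.073, -0.997, 1.282], [0.0, 0.0, 0.0, 1.0]]
{'t': 0.1, 'qpos': array([-1.32230455e+00,  5.28046159e-02,  1.40162612e+00, -2.53122603e-05,
        1.68862040e+00, -7.02921529e-02]), 'qvel': array([ 0.00230103, -0.00081391, -0.00378779, -0.00036791,  0.00111088,
        0.001499  ]), 'tau': array([ 1.82568012e-03, -3.82583606e+01, -3.60984564e+01, -4.98132522e-05,
        4.83723343e-03, -7.72728271e-06]), 'tool_pos': array([ 0.16449252, -0.49827567,  0.23053904]), 'eef_rot': array([-7.25229697e-04,  9.87323944e-01,  1.58716405e-01, -7.74088914e-05]), 'wrist_force': array([-0.52967443,  0.11940761,  0.204669  ]), 'ft_torque': array([0.02919423, 0.0385264 , 0.02590233]), 'grip_force': 0.0, 'finger_gap': 0.08531721578131089}
```

View pics/scene0.png

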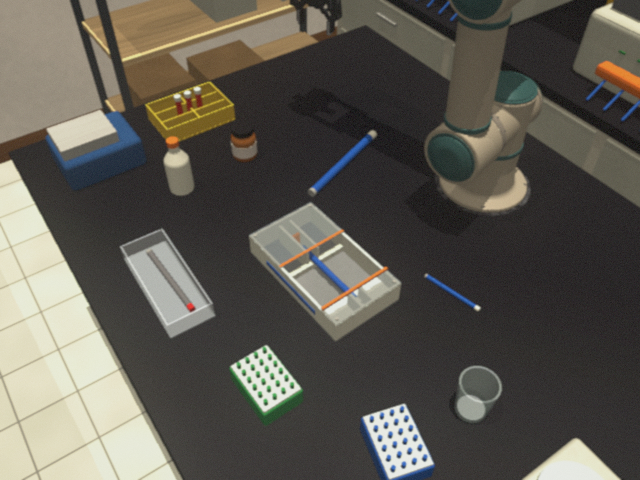

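View pics/top0.png

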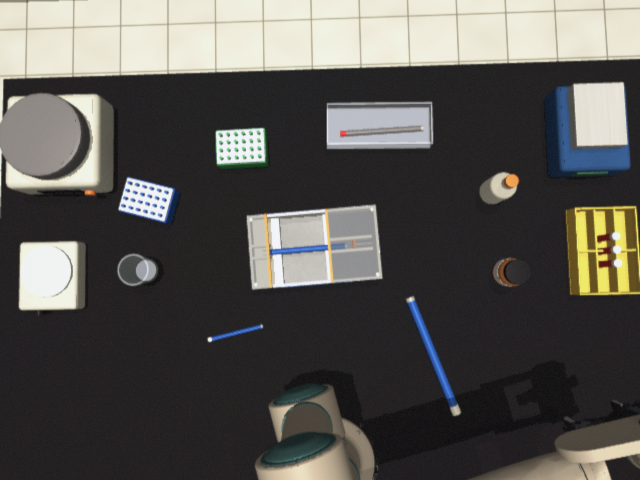

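The scene view shows the bay at about (325,270). In the top view its centre is about (298,247), with the front bezel at px x≈267, the rear edge at px x≈328 and the blue column at row ≈249. Bay +x points to image left, which is roughly world +y.

```bash
cat > h.py <<'E'
import numpy as np,cv2
def ray(d,px,z):
    K,T=d["K"],d["T"];r=T[:3,:3]@np.linalg.solve(K,[px[0],px[1],1.]);o=T[:3,3];return o+r*(z-o[2])/r[2]
E
python3 - <<'E'
import cv2,numpy as np
from h import *
d=dict(np.load("top0.npz"));s=dict(np.load("scene0.npz"))
a=cv2.resize(d["img"][198:298,240:390],None,fx=5,fy=5,interpolation=cv2.INTER_CUBIC)
cv2.imwrite("pics/topc.png",a[:,:,::-1])
a=cv2.resize(s["img"][195:345,240:410],None,fx=4,fy=4,interpolation=cv2.INTER_CUBIC)
cv2.imwrite("pics/scc.png",a[:,:,::-1])
E
```

```text
(no output)
```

View pics/topc.png

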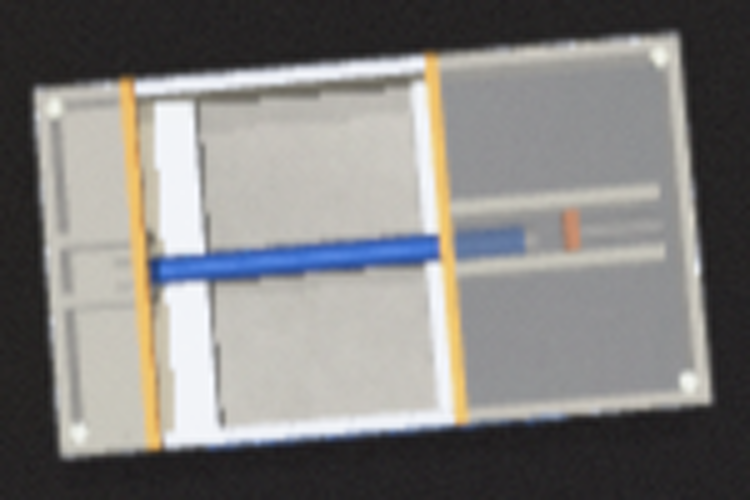

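View pics/scc.png

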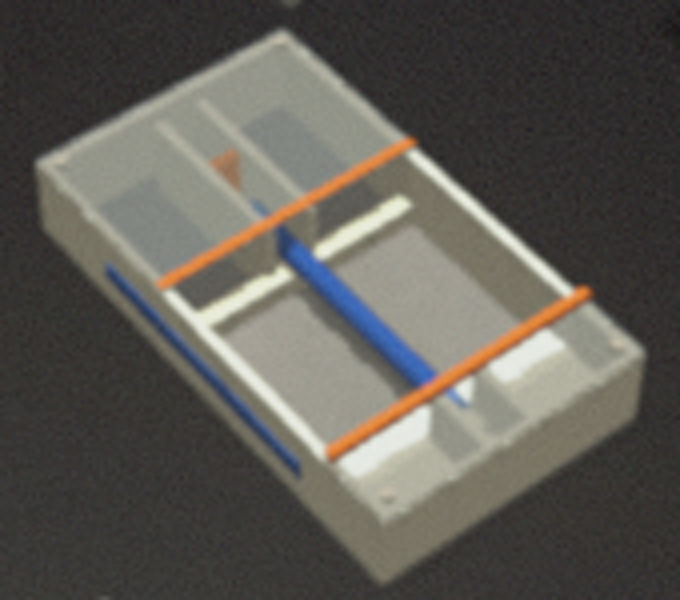

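The top crop shows the outer corners at (35,88), (678,33), (712,402) and (62,457) in crop pixels, 5x. The column axis runs from (155,268) to (440,247), with its tail at about x 538 and the buffer face at about 563. In the scene crop the head sits under the bezel near (465,400).

```bash
python3 - <<'E'
from h import *
d=dict(np.load("top0.npz"))
P=lambda c,z:ray(d,(240+(c[0]-2)/5,198+(c[1]-2)/5),z)
C=[P(c,.06)[:2] for c in[(35,88),(678,33),(712,402),(62,457)]]
print(np.round(C,4).tolist(),[round(float(np.linalg.norm(C[i]-C[i-1])),3) for i in range(4)])
ax=((C[0]+C[3])-(C[1]+C[2]))/2;ax/=np.linalg.norm(ax)
fb=(P((126,78),.066)+P((152,449),.066))/2;re=(P((440,55),.06)+P((467,422),.06))/2
print("ax yaw",np.degrees(np.arctan2(ax[1],ax[0])),"front",fb,"rear",re)
yy=np.array([-ax[1],ax[0]])
mid=sum(C)/4; o=mid+ax*.035; print("origin from corners",o, "from edges", fb[:2]-ax*.068, re[:2]+ax*.067)
m=cv2.inRange(cv2.cvtColor(d["img"],cv2.COLOR_RGB2HSV),(105,120,50),(130,255,255));m[:198]=0;m[270:]=0;m[:,:268]=0;m[:,327:]=0
v,u=np.nonzero(m);print(u.min(),u.max(),v.min(),v.max(),len(u))
pp=np.array([ray(d,(a,b),.029)[:2] for a,b in zip(u,v)])
vx,vy,x0,y0=cv2.fitLine(pp.astype(np.float32),cv2.DIST_HUBER,0,.001,.001).ravel();print("col yaw",np.degrees(np.arctan2(vy,vx)))
for n,c,z in[("colA",(160,269),.029),("colB",(435,247),.029),("blueend",(525,240),.027),("tail",(539,239),.027),("buf",(563,231),.05),("bufm",(563,231),.03)]:
    q=P(c,z)[:2]-o;print(n,(q@ax).round(4),(q@yy).round(4))
q=np.array([x0,y0])-o;print("colmean",x0,y0,q@ax,q@yy)
E
```

```text
[[0.5778, 0.1778], [0.5964, -0.1209], [0.426, -0.1317], [0.4067, 0.1671]] [0.171, 0.299, 0.171, 0.299]
ax yaw 93.6391282738987 front [0.49514644 0.12970555 0.066     ] rear [ 0.50392064 -0.01507381  0.06      ]
origin from corners [0.49948845 0.05802553] from edges [0.49946254 0.06184267] [0.49966801 0.05179109]
270 326 245 253 282
col yaw -86.50423
colA 0.0664 0.0013
colB -0.0642 0.002
blueend -0.1069 0.0021
tail -0.1135 0.0022
buf -0.1242 0.0009
bufm -0.125 -0.0004
colmean 0.4971703 0.059425816 0.0015445988776467993 0.002224593090281747
```

Request:
{"op": "step_arm", "data": {
  "targets": [
    [1,[0.018,0.032,0],[0,0,4.2]],
    [1,[0.037,0.064,0],[0,0,8.4]],
    [1,[0.055,0.097,0],[0,0,12.5]],
    [1,[0.073,0.129,0],[0,0,16.7]],
    [1,[0.092,0.161,0],[0,0,20.9]],
    [1,[0.11,0.193,0],[0,0,25]],
    [1,[0.128,0.226,0],[0,0,29.2]],
    [1,[0.147,0.258,0],[0,0,33.4]],
    [1,[0.165,0.29,0],[0,0,37.5]],
    [1,[0.183,0.322,0],[0,0,41.7]],
    [1,[0.202,0.355,0],[0,0,45.9]],
    [1,[0.22,0.387,0],[0,0,50]]
  ]
}}

```text
t: 1.1
tool_pos: [0.385, -0.1097, 0.2312]
eef_rot: [0.0, 0.827, 0.563, 0.0]
wrist_force: [1.1, -0.3, 0.5]
finger_gap: 0.0854
grip_force: 0.0
```

Request:
{"op": "step_arm", "data": {
  "targets": [
    [1,[0.016,0.028,-0.01],[0,0,4.2]],
    [1,[0.032,0.056,-0.02],[0,0,8.4]],
    [1,[0.048,0.084,-0.03],[0,0,12.6]],
    [1,[0.064,0.112,-0.04],[0,0,16.8]],
    [1,[0.08,0.14,-0.06],[0,0,21]],
    [1,[0.096,0.168,-0.08],[0,0,23]],
    [1,[0.112,0.194,-0.09],[0,0,25.3]],
    [1,[0.112,0.194,-0.1],[0,0,25.3]],
    [1,[0.112,0.194,-0.1],[0,0,25.3]]
  ]
}}

```text
t: 1.85
tool_pos: [0.4953, 0.0833, 0.1282]
eef_rot: [-0.002, 0.684, 0.73, -0.002]
wrist_force: [-0.3, -0.2, 0.1]
finger_gap: 0.0852
grip_force: 0.0
```

```bash
python3 - <<'E'
from rig import manip, imaging
from h import *
from scipy.spatial.transform import Rotation as R
s=manip.observe();q=s["eef_rot"];M=R.from_quat(q[[1,2,3,0]]).as_matrix()
print(s["t"],s["tool_pos"],M.round(4).tolist(),np.degrees(np.arctan2(M[1,1],M[0,1])))
d=imaging.capture("scene");np.savez("scene1.npz",**d)
a=cv2.resize(d["img"][120:345,200:440],None,fx=2.6,fy=2.6,interpolation=cv2.INTER_CUBIC)
cv2.imwrite("pics/sc1.png",a[:,:,::-1])
E
```

```text
1.85 [0.49531101 0.08333718 0.12818661] [[-0.0644, 0.9979, -0.0056], [0.9979, 0.0644, -0.0006], [-0.0003, -0.0056, -1.0]] 3.6908593602073743
```

View pics/sc1.png

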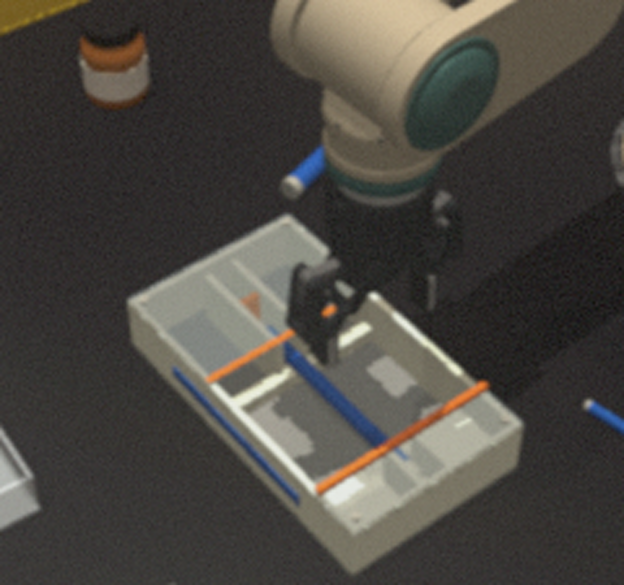

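The gripper is over the opening, aligned with the column (scene crop about (315,310)). Next I descend and partly close.

Request:
{"op": "step_arm", "data": {
  "targets": [
    [1,[0,0,-0.015],[0,0,0]],
    [1,[0.001,0,-0.03],[0,0,0]],
    [1,[0.001,0,-0.045],[0,0,0]],
    [1,[0.001,0,-0.06],[0,0,0]],
    [1,[0.001,0,-0.075],[0,0,0]],
    [1,[0.001,0,-0.09],[0,0,0]],
    [0.6,[0.001,0,-0.1],[0,0,0]],
    [0.4,[0.001,0,-0.108],[0,0,0]],
    [0.35,[0.001,0,-0.113],[0,0,0]],
    [0.35,[0.001,0,-0.113],[0,0,0]],
    [0.35,[0.001,0,-0.113],[0,0,0]]
  ]
}}

```text
t: 2.82
tool_pos: [0.4979, 0.0823, 0.0189]
eef_rot: [0.0, 0.685, 0.729, 0.0]
wrist_force: [0.3, -0.1, -0.3]
finger_gap: 0.03
grip_force: 0.0
```

Request:
{"op": "step_arm", "data": {
  "targets": [
    [0.25,[0,0,0],[0,0,0]],
    [0.2,[0,0,0],[0,0,0]],
    [0.1,[0,0,0],[0,0,0]],
    [0,[0,0,0],[0,0,0]],
    [0,[0,0,0],[0,0,0]],
    [0,[0,0,0],[0,0,0]]
  ]
}}

```text
t: 3.32
tool_pos: [0.4981, 0.0825, 0.0192]
eef_rot: [0.001, 0.685, 0.729, 0.001]
wrist_force: [-2.5, -0.4, 4.5]
finger_gap: 0.0111
grip_force: 58.7
```

The gap is 11 mm, less than the 14 mm diameter, so the pads are biting above the axis. I'll reopen slightly and go lower.

Request:
{"op": "step_arm", "data": {
  "targets": [
    [0.3,[0,0,0],[0,0,0]],
    [0.3,[-0.001,0,0],[0,0,0]],
    [0.3,[-0.001,0,-0.004],[0,0,0]],
    [0.3,[-0.001,0,-0.007],[0,0,0]],
    [0.3,[-0.001,0,-0.007],[0,0,0]],
    [0.2,[-0.001,0,-0.007],[0,0,0]],
    [0.1,[-0.001,0,-0.007],[0,0,0]],
    [0,[-0.001,0,-0.007],[0,0,0]],
    [0,[-0.001,0,-0.007],[0,0,0]],
    [0,[-0.001,0,-0.007],[0,0,0]]
  ]
}}

```text
t: 4.15
tool_pos: [0.4965, 0.0824, 0.0113]
eef_rot: [-0.0, 0.685, 0.729, 0.0]
wrist_force: [-1.1, -0.4, -1.0]
finger_gap: 0.0121
grip_force: 58.4
```

```bash
python3 - <<'E'
from rig import manip, imaging
from h import *
print(manip.observe())
d=imaging.capture("scene")
a=cv2.resize(d["img"][190:345,230:410],None,fx=3.8,fy=3.8,interpolation=cv2.INTER_CUBIC)
cv2.imwrite("pics/sc2.png",a[:,:,::-1])
E
```

```text
{'t': 4.15, 'qpos': array([9.11156632e-02, 1.91092774e-01, 1.70956939e+00, 1.89611468e-05,
       1.24091288e+00, 2.89363383e-02]), 'qvel': array([ 1.76688329e-03, -3.97260070e-04,  6.97734338e-05, -9.30907923e-04,
        5.10684103e-04, -6.48540090e-04]), 'tau': array([ 1.12424075e-02, -3.90784085e+01, -3.13142395e+01, -5.84924608e-03,
        9.71946982e-03,  3.10473311e-03]), 'tool_pos': array([0.49654234, 0.08242716, 0.01129095]), 'eef_rot': array([-8.69834377e-07,  6.84787144e-01,  7.28743142e-01,  1.25390082e-05]), 'wrist_force': array([-1.05356481, -0.42738993, -0.97922073]), 'ft_torque': array([ 0.05841468, -0.00781975, -0.0208183 ]), 'grip_force': 58.40341866016388, 'finger_gap': 0.012149074772588352}
```

View pics/sc2.png

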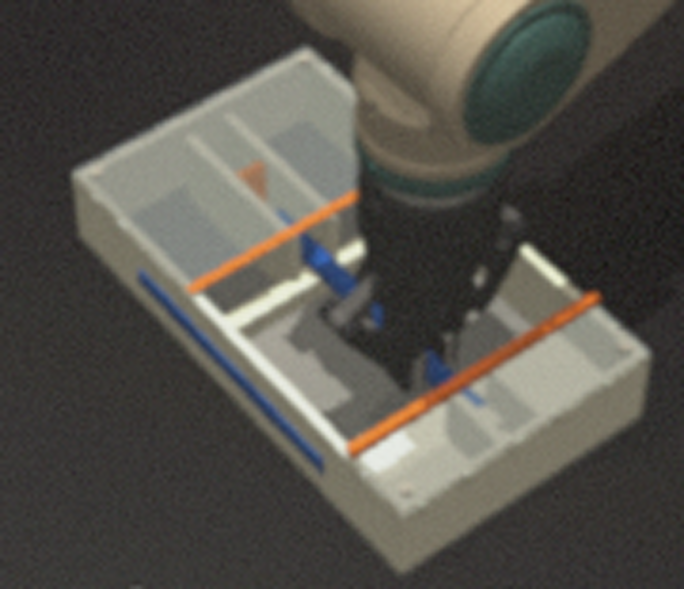

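It's gripped at 58 N, and the column is visible on both sides of the fingers. Now I slide it back, feeling for the buffer.

Request:
{"op": "step_arm", "data": {
  "targets": [
    [0,[0,-0.002,0],[0,0,0]],
    [0,[0,-0.004,0],[0,0,0]],
    [0,[0,-0.006,0],[0,0,0]],
    [0,[0,-0.006,0],[0,0,0]]
  ]
}}

```text
t: 4.53
tool_pos: [0.4966, 0.076, 0.0113]
eef_rot: [0.0, 0.685, 0.729, -0.0]
wrist_force: [0.2, -0.8, -0.9]
finger_gap: 0.0119
grip_force: 58.4
```

Request:
{"op": "step_arm", "data": {
  "targets": [
    [0,[0,-0.003,0],[0,0,0]],
    [0,[0,-0.003,0],[0,0,0]],
    [0,[0,-0.003,0],[0,0,0]]
  ]
}}

```text
t: 4.78
tool_pos: [0.4966, 0.0733, 0.0113]
eef_rot: [0.0, 0.685, 0.729, 0.0]
wrist_force: [-0.5, 0.0, -1.2]
finger_gap: 0.0123
grip_force: 58.4
```

Request:
{"op": "step_arm", "data": {
  "targets": [
    [0,[0,-0.003,0],[0,0,0]],
    [0,[0,-0.003,0],[0,0,0]],
    [0,[0,-0.003,0],[0,0,0]]
  ]
}}

```text
t: 5.03
tool_pos: [0.4966, 0.0703, 0.0113]
eef_rot: [0.0, 0.685, 0.729, 0.0]
wrist_force: [-0.4, -0.3, -0.3]
finger_gap: 0.0121
grip_force: 58.4
```

Request:
{"op": "step_arm", "data": {
  "targets": [
    [0,[0,-0.003,0],[0,0,0]],
    [0,[0,-0.003,0],[0,0,0]],
    [0,[0,-0.003,0],[0,0,0]]
  ]
}}

```text
t: 5.28
tool_pos: [0.4966, 0.0676, 0.0114]
eef_rot: [-0.0, 0.685, 0.729, 0.0]
wrist_force: [0.1, 3.0, -0.5]
finger_gap: 0.0121
grip_force: 58.4
```

Request:
{"op": "step_arm", "data": {
  "targets": [
    [0,[0,-0.003,0],[0,0,0]],
    [0,[0,-0.003,0],[0,0,0]],
    [0,[0,-0.003,0],[0,0,0]]
  ]
}}

```text
t: 5.53
tool_pos: [0.4967, 0.0645, 0.0114]
eef_rot: [0.0, 0.685, 0.729, 0.0]
wrist_force: [0.8, 2.5, -1.1]
finger_gap: 0.0117
grip_force: 58.4
```

Contact is at y≈0.069. I press on to about 18 mm.

Request:
{"op": "step_arm", "data": {
  "targets": [
    [0,[0,-0.003,0],[0,0,0]],
    [0,[0,-0.006,0],[0,0,0]],
    [0,[0.001,-0.009,0],[0,0,0]],
    [0,[0.001,-0.011,0],[0,0,0]],
    [0,[0.001,-0.011,0],[0,0,0]],
    [0,[0.001,-0.011,0],[0,0,0]]
  ]
}}

```text
t: 6.03
tool_pos: [0.4975, 0.0535, 0.0113]
eef_rot: [-0.0, 0.685, 0.729, 0.0]
wrist_force: [0.1, 5.1, -1.5]
finger_gap: 0.0118
grip_force: 58.4
```

Request:
{"op": "step_arm", "data": {
  "targets": [
    [0,[0,-0.002,0],[0,0,0]],
    [0,[0,-0.003,0],[0,0,0]],
    [0,[0,-0.003,0],[0,0,0]],
    [0,[0,-0.003,0],[0,0,0]]
  ]
}}

```text
t: 6.37
tool_pos: [0.4976, 0.0507, 0.0113]
eef_rot: [-0.0, 0.685, 0.729, 0.0]
wrist_force: [0.6, 5.7, -0.0]
finger_gap: 0.0119
grip_force: 58.4
```

```bash
python3 - <<'E'
from rig import manip, imaging
from h import *
F=[]
for i in range(6):
    d=imaging.capture("top" if i==0 else "scene");F.append(manip.observe()["wrist_force"])
    if i==0:t=d
print(np.mean(F,0))
a=cv2.resize(t["img"][198:298,240:390],None,fx=4,fy=4,interpolation=cv2.INTER_CUBIC)
b=cv2.resize(d["img"][190:345,230:410],None,fx=400/155,fy=400/155,interpolation=cv2.INTER_CUBIC)
c=np.zeros((600,800,3),np.uint8);c[:400,:400]=a[:,200:];c[:400,400:]=b[:400,:400]
cv2.imwrite("pics/c3.png",c[:400,:,::-1])
E
```

```text
[ 0.58093592  5.66060234 -0.83306935]
```

View pics/c3.png

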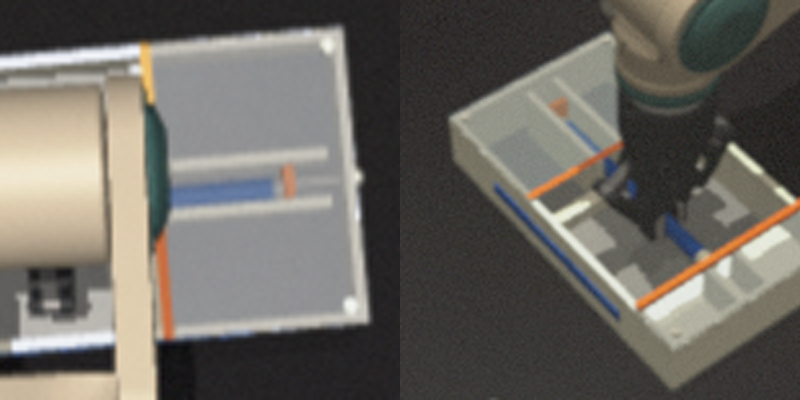

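The buffer force of 5.7 N means about 18 mm of push, and the white-banded head at (705,255) is clear inside the opening. Now I tilt in stages, with the tail dipping behind the rib.

Request:
{"op": "step_arm", "data": {
  "targets": [
    [0,[0,0.0004,0.002],[1.25,0.08,0]],
    [0,[0,0.0007,0.004],[2.5,0.16,0]],
    [0,[0,0.001,0.006],[3.75,0.24,0]],
    [0,[0,0.0014,0.008],[5,0.32,0]],
    [0,[0,0.0014,0.008],[5,0.32,0]]
  ]
}}

```text
t: 7.08
tool_pos: [0.4978, 0.0517, 0.0199]
eef_rot: [-0.032, 0.684, 0.728, 0.031]
wrist_force: [-1.4, 6.3, 0.9]
finger_gap: 0.012
grip_force: 58.6
```

Request:
{"op": "step_arm", "data": {
  "targets": [
    [0,[0,0.0002,0.0024],[1.25,0.08,0]],
    [0,[0,0.0003,0.0048],[2.5,0.16,0]],
    [0,[0,0.0004,0.0071],[3.75,0.24,0]],
    [0,[0,0.0005,0.0095],[5,0.32,0]],
    [0,[0,0.0005,0.0095],[5,0.32,0]]
  ]
}}

```text
t: 7.5
tool_pos: [0.4979, 0.0521, 0.0295]
eef_rot: [-0.064, 0.682, 0.726, 0.06]
wrist_force: [-0.7, 6.4, 2.0]
finger_gap: 0.0119
grip_force: 58.6
```

```bash
python3 - <<'E'
from rig import manip, imaging
from h import *
F=[]
for i in range(5):
    d=imaging.capture("top" if i==0 else "scene");o=manip.observe();F.append(np.r_[o["wrist_force"],o["ft_torque"]])
    if i==0:t=d
print(np.mean(F,0).round(2),o["tool_pos"],o["finger_gap"])
a=cv2.resize(t["img"][198:298,240:390],None,fx=4,fy=4,interpolation=cv2.INTER_CUBIC)
b=cv2.resize(d["img"][190:345,230:410],None,fx=400/155,fy=400/155,interpolation=cv2.INTER_CUBIC)
c=np.hstack([a[:400,200:],b[:400,:400]])
cv2.imwrite("pics/c4.png",c[:,:,::-1])
E
```

```text
[-0.06  5.11  1.73  0.59 -0.03  0.03] [0.49773903 0.05248428 0.02914344] 0.012408461607421505
```

View pics/c4.png

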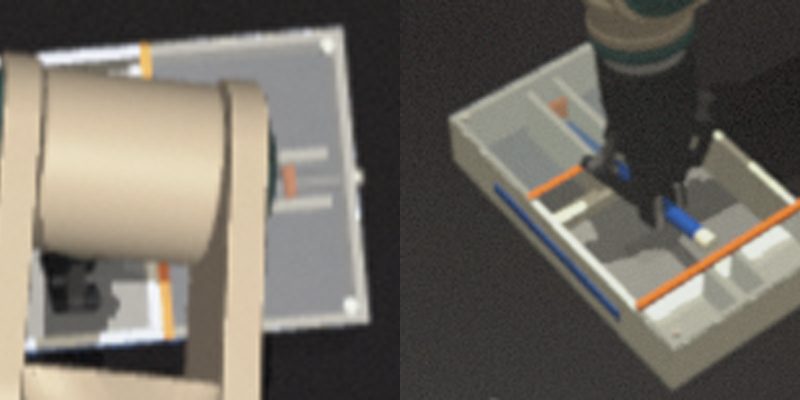

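The head at (705,237) is rising clear of the bezel and forces are small. I continue to 18°.

Request:
{"op": "step_arm", "data": {
  "targets": [
    [0,[0,0,0.0026],[1.25,0.08,0]],
    [0,[0,0,0.0052],[2.5,0.16,0]],
    [0,[0,-0.0001,0.0078],[3.75,0.24,0]],
    [0,[0,-0.0002,0.0105],[5,0.32,0]],
    [0,[0,-0.0002,0.0105],[5,0.32,0]]
  ]
}}

```text
t: 8.17
tool_pos: [0.4978, 0.0519, 0.0399]
eef_rot: [-0.096, 0.679, 0.722, 0.09]
wrist_force: [0.1, 6.0, 1.1]
finger_gap: 0.0118
grip_force: 58.5
```

Request:
{"op": "step_arm", "data": {
  "targets": [
    [0,[0,0,0.002],[1,0.06,0]],
    [0,[0,-0.0001,0.0041],[2,0.13,0]],
    [0,[0,-0.0002,0.0061],[3,0.19,0]],
    [0,[0,-0.0002,0.0061],[3,0.19,0]]
  ]
}}

```text
t: 8.5
tool_pos: [0.4976, 0.0518, 0.0457]
eef_rot: [-0.114, 0.676, 0.72, 0.107]
wrist_force: [-0.4, 5.7, 2.3]
finger_gap: 0.0119
grip_force: 58.5
```

```bash
python3 - <<'E'
from rig import manip, imaging
from h import *
d=imaging.capture("scene");o=manip.observe()
print(o["wrist_force"],o["tool_pos"],o["finger_gap"])
b=cv2.resize(d["img"][180:345,230:410],None,fx=3.6,fy=3.6,interpolation=cv2.INTER_CUBIC)
np.savez("sc5.npz",**d);cv2.imwrite("pics/c5.png",b[:,:,::-1])
# predicted pixels of head for tilt 18, tail xt=-.141,z=.018, and nominal variants
a=np.array([-.063,.998,0]);O=np.array([.4995,.058,0]);Ti=np.linalg.inv(d["T"])
G=o["tool_pos"]
for th in(12,15,18,20):
    c,s=np.cos(np.radians(th)),np.sin(np.radians(th))
    g=G+.0157*np.array([0,-np.sin(np.radians(18)),np.cos(np.radians(18))])
    p=g+.063*(c*a+np.array([0,0,s]));q=Ti@np.r_[p,1];u=d["K"]@q[:3];u=u[:2]/u[2]
    print(th,p.round(3),((u-[230,180])*3.6).round(0))
E
```

```text
[-0.27039618  6.13991238  1.05214543] [0.49757996 0.05187668 0.04551936] 0.011944095201806766
12 [0.494 0.109 0.074] [435. 351.]
15 [0.494 0.108 0.077] [434. 347.]
18 [0.494 0.107 0.08 ] [433. 342.]
20 [0.494 0.106 0.082] [433. 339.]
```

View pics/c5.png

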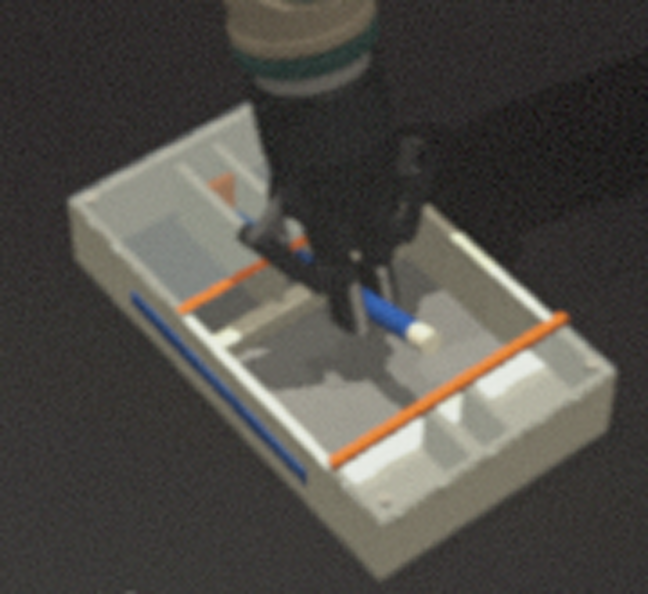

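The head face at (427,335) matches the 18° prediction, z≈0.08. Now I draw it slantwise 50 mm.

Request:
{"op": "step_arm", "data": {
  "targets": [
    [0,[0,0.006,0.002],[0,0,0]],
    [0,[-0.001,0.012,0.004],[0,0,0]],
    [0,[-0.001,0.018,0.006],[0,0,0]],
    [0,[-0.0015,0.024,0.008],[0,0,0]],
    [0,[-0.002,0.03,0.01],[0,0,0]],
    [0,[-0.002,0.036,0.012],[0,0,0]],
    [0,[-0.0025,0.042,0.014],[0,0,0]],
    [0,[-0.003,0.0475,0.0155],[0,0,0]],
    [0,[-0.003,0.0475,0.0155],[0,0,0]],
    [0,[-0.003,0.0475,0.0155],[0,0,0]]
  ]
}}

```text
t: 9.38
tool_pos: [0.4945, 0.0997, 0.061]
eef_rot: [-0.114, 0.676, 0.72, 0.107]
wrist_force: [0.4, -1.0, -0.9]
finger_gap: 0.0119
grip_force: 58.4
```

Request:
{"op": "step_arm", "data": {
  "targets": [
    [0,[0,-0.0008,0.0028],[1.5,0.1,0]],
    [0,[0,-0.0017,0.0057],[3,0.2,0]],
    [0,[0,-0.0026,0.0085],[4.5,0.3,0]],
    [0,[0,-0.0035,0.0114],[6,0.4,0]],
    [0,[0,-0.0035,0.0114],[6,0.4,0]]
  ]
}}

```text
t: 9.8
tool_pos: [0.4949, 0.095, 0.0725]
eef_rot: [-0.153, 0.67, 0.712, 0.143]
wrist_force: [0.3, -0.0, -0.2]
finger_gap: 0.012
grip_force: 58.4
```

```bash
python3 - <<'E'
from rig import manip, imaging
from h import *
d=imaging.capture("scene");o=manip.observe()
print(o["wrist_force"],o["tool_pos"],o["finger_gap"],o["qpos"].round(2))
b=cv2.resize(d["img"][160:345,230:410],None,fx=3.2,fy=3.2,interpolation=cv2.INTER_CUBIC)
cv2.imwrite("pics/c6.png",b[:,:,::-1])
E
```

```text
[-0.29724074  0.02288296 -0.98913167] [0.49480096 0.09512926 0.07236863] 0.011615891649736226 [-0.11  0.14  1.69  0.42  1.41 -0.26]
```

View pics/c6.png

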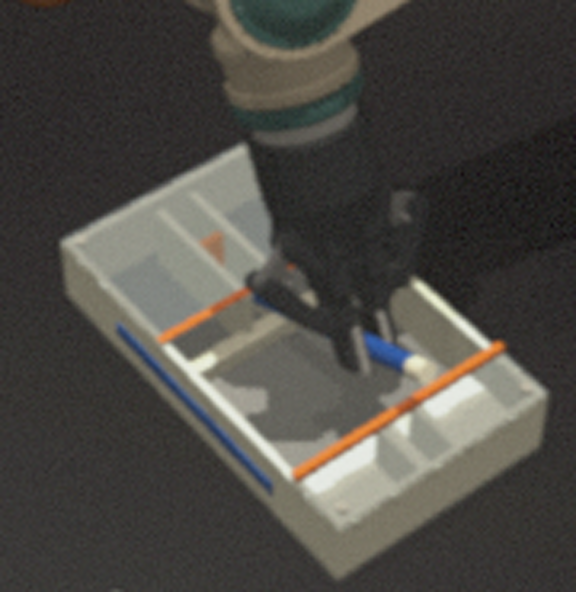

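There's no contact force, and the head at (420,370) is over the bezel. I tilt on to 30°, draw out, then lift.

Request:
{"op": "step_arm", "data": {
  "targets": [
    [0,[0,-0.0012,0.0026],[1.5,0.1,0]],
    [0,[0,-0.0025,0.0053],[3,0.2,0]],
    [0,[0,-0.0038,0.0079],[4.5,0.3,0]],
    [0,[0,-0.005,0.0106],[6,0.4,0]],
    [0,[0,-0.005,0.0106],[6,0.4,0]]
  ]
}}

```text
t: 10.27
tool_pos: [0.4948, 0.0901, 0.0831]
eef_rot: [-0.19, 0.662, 0.703, 0.178]
wrist_force: [-0.0, -0.9, -1.4]
finger_gap: 0.0119
grip_force: 58.5
```

Request:
{"op": "step_arm", "data": {
  "targets": [
    [0,[0,0.006,0.0035],[0,0,0]],
    [0,[-0.001,0.012,0.007],[0,0,0]],
    [0,[-0.001,0.019,0.011],[0,0,0]],
    [0,[-0.002,0.026,0.015],[0,0,0]],
    [0,[-0.002,0.033,0.019],[0,0,0]],
    [0,[-0.003,0.04,0.023],[0,0,0]],
    [0,[-0.003,0.047,0.027],[0,0,0]],
    [0,[-0.003,0.047,0.027],[0,0,0]],
    [0,[-0.003,0.047,0.027],[0,0,0]]
  ]
}}

```text
t: 11.02
tool_pos: [0.4916, 0.1384, 0.1102]
eef_rot: [-0.189, 0.661, 0.704, 0.177]
wrist_force: [-0.1, 0.0, -1.8]
finger_gap: 0.012
grip_force: 58.5
```

Request:
{"op": "step_arm", "data": {
  "targets": [
    [0,[0,0.002,0.01],[0,0,0]],
    [0,[0,0.004,0.022],[0,0,0]],
    [0,[0,0.006,0.035],[0,0,0]],
    [0,[0,0.006,0.05],[0,0,0]],
    [0,[0,0.006,0.065],[0,0,0]],
    [0,[0,0.006,0.08],[0,0,0]],
    [0,[0,0.006,0.092],[0,0,0]],
    [0,[0,0.006,0.1],[0,0,0]],
    [0,[0,0.006,0.105],[0,0,0]],
    [0,[0,0.006,0.105],[0,0,0]],
    [0,[0,0.006,0.105],[0,0,0]],
    [0,[0,0.006,0.105],[0,0,0]]
  ]
}}

```text
t: 12.02
tool_pos: [0.4912, 0.1439, 0.214]
eef_rot: [-0.19, 0.662, 0.704, 0.177]
wrist_force: [-0.5, -0.1, -0.4]
finger_gap: 0.0119
grip_force: 58.5
```

```bash
python3 - <<'E'
from rig import manip, imaging
from h import *
d=imaging.capture("scene");o=manip.observe()
print(o["t"],o["wrist_force"],o["tool_pos"],o["finger_gap"],o["grip_force"],abs(o["qvel"]).max())
G=o["tool_pos"]+.0157*np.array([0,-.5,.866]);a=np.array([-.063*.866,.998*.866,.5]);Ti=np.linalg.inv(d["T"])
for L in(.063,-.137):
    p=G+L*a;q=d["K"]@(Ti@np.r_[p,1])[:3];print(p.round(3),((q[:2]/q[2]-[200,100])*2.4).round())
b=cv2.resize(d["img"][100:345,200:440],None,fx=2.4,fy=2.4,interpolation=cv2.INTER_CUBIC)
cv2.imwrite("pics/c7.png",b[:,:,::-1])
E
```

```text
12.0667 [-5.74365580e-01  9.74975259e-04 -1.14614983e+00] [0.49124051 0.14393906 0.21398401] 0.011972534770194911 58.47898006439209 0.0016392067258014136
[0.488 0.191 0.259] [448. 331.]
[0.499 0.018 0.159] [296. 293.]
```

View pics/c7.png

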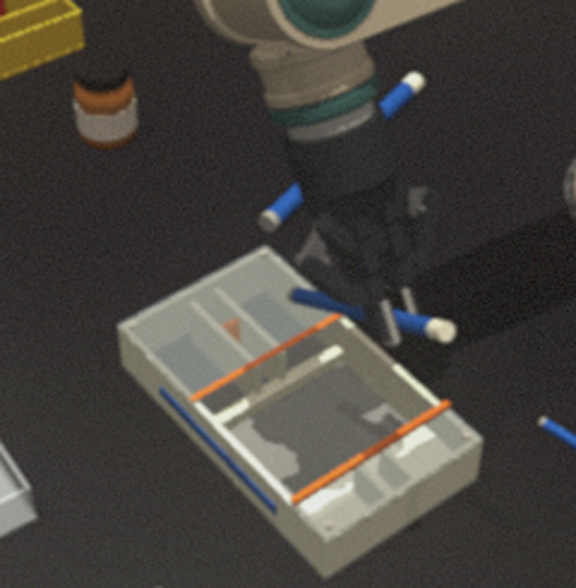

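The column is held clear of the bay: head at (448,331) and tail at (296,293), exactly as predicted, with the tail at z≈0.159 m. I'm handing it in.

```bash
python3 -c "
from rig import manip
print(manip.finish_job())"
```

```text
the job is handed in; nothing more can be done
None
```

The blue column is out of its bay and held still in the gripper, its lowest end about 0.16 m above the bench (10 cm above the covers); the buffer was pressed back about 18 mm, and the job is handed in, though no verdict came back.

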